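Lay out a crown case round its full cast

ROBOT

A 7-joint arm with a two-finger parallel gripper is mounted at the origin on a cart in front of the work surface, level with it; the furniture and walls round the work are solid. World frame = base frame: x ahead of the robot, y to its left, z up, the work surface at z = 0. Lengths are in m, angles in rad, forces in N, time in s.
With the tool pointing down it reaches from about 0.4 to 0.925 m from the base axis. Payload 5.6 kg.
Tool frame: the origin (TCP) lies at the very end of the fingers, on their centre line; the grasp point (between the pads) lies 19 mm behind it; z points along the fingers, y is the line along which they close (so a half turn about z gives the same grasp; the last joint's range is limited). The gripper opens to 85 mm and grips with 20 to 120 N. Pads are 22 mm wide; open, the fingers measure 114 mm over their backs; the gripper's body (76 mm by 85 mm) begins 54 mm behind the grasp point. The pads swing forward as they close: fully open they stand 13 mm farther back than shut.
Start: joints at [1.275, 0.468, -0.012, 1.603, 0.006, 1.071, -0.056], TCP at [0.163, -0.629, 0.195] pointing down, gripper open.
Joint ranges: [-2.53, 2.53], [-0.31, 2.02], [-1.57, 1.55], [0.28, 2.44], [-1.29, 4.43], [0.15, 1.84], [-2.92, 2.92]. Speed limits (rad/s): [2.57, 2.57, 3.14, 3.14, 3.14, 3.14, 3.14].

INTERFACE

Orientations are given as a unit quaternion [w, x, y, z].
In Python, from station import movep, movel, move_j, ungrasp, grab, pause, solve_ik, camera, camera_info, MotionError, finish_job, look_for, pinpoint, read_time_s, read_joint_positions, read_joint_velocities, read_joint_efforts, read_eef_pos, read_eef_rot, read_contact_force, read_ft_torque, read_finger_gap, read_grip_force gives the robot as it stands. Calls block until the motion is done:
- movep(position, orientation): joint-space move of the TCP to a pose.
- movel(position, orientation=None, rate=0.15): straight line of the TCP; orientation=None keeps the orientation; rate is the mean speed in m/s.
- move_j(angles): joint-space move.
- ungrasp() and grab(newtons=None): open the fingers fully, or close them until they stop; newtons is the grip in N (None keeps the last).
- pause(seconds).
- solve_ik(position, orientation): joint angles nearest the present ones, or None.
- camera(name): name is "scene" or "top"; returns (picture, depth): 420x560x3 uint8, red, green, blue; 420x560 float32, m along the optical axis (not along the pixel's ray), 0 where there is no reading.
- camera_info(name): a dict with "intrinsics" (3x3 intrinsics, pixels), "camera_from_world" (4x4, takes a point from world to camera coordinates). Camera axes: x right, y down, z forward; pixel columns grow to the right and rows downward; lengths in m; the calibration is good to about 2 mm. A picture is of the moment at which its call begins. camera_info takes no time and is no camera call.
A pose or a line that the arm cannot do raises MotionError and nothing moves.
- finish_job(): hands the job in; it is judged then, once.
Trained networks look in the newest picture that a camera, given by its name, has taken for a name from the list of things; names that differ only in an ending like _2 or _b are one class to them, and where a whole thing is asked for, a point or a joint stands for the part that bears it (a point fixed in the world has none). Each returns a list of dicts, best first, with "score" (0 to 1); they miss things now and then, are a little off and sometimes report something else, mostly with a low value. They report only what shows in the picture. A call takes as long as a camera call. They do not tell look-alikes from the thing itself.
- look_for(name, camera): "location" ([row, column] in pixels, amid what is visible of it).
- pinpoint(name, camera): "location" ([row, column] in pixels: a listed point, or the origin of a listed thing).
Readings, each from a call of its own:
- read_time_s(): time.
- read_joint_positions(): joint angles.
- read_joint_velocities(): joint speeds.
- read_joint_efforts(): joint torques, N m.
- read_eef_pos(): TCP position.
- read_eef_rot(): TCP orientation.
- read_contact_force(): force on the tool from outside, world axes, zero at the start.
- read_ft_torque(): the same for the moment, N m.
- read_finger_gap(): finger opening in m.
- read_grip_force(): force on a finger pad.
Only numpy, scipy, OpenCV 4.12 (cv2) and the standard library are available. Lean on these libraries where they do the work, as an engineer would, in place of code of your own. Each camera call takes 0.05 s, during which the arm holds its last target. There are 200 camera calls.

TASK

Lay out the case whose four parts wait in a row along the front edge of the worktop, round the full block-base cast that stands alone just behind that row and stays where it is: put the black holder disc on the cast's left and the thin horseshoe arch on its right with its front teeth pointing the same way as the cast's (left and right as the robot sees them), both level with the cast's middle along the cast's own left-right line and each with a clear gap of 4 cm to it. Stand the wax ring upright on the centre of the disc, and stand the square jar directly behind the middle of the cast's heel (the side away from its front teeth), with a clear gap of 3 cm. Leave the round jar and the bottle alone.

Things in the scene. Friction and masses are not known exactly. Their poses are not given: they have to be found in the camera images.
- full_cast: Ochre full cast, teeth on a block base, alone behind the front row, 64 (x) by 63 (y) by 37 mm high, loose; must stay put. Origin: underside centre. -x points out of its front teeth (towards the robot within 15 degrees), +x to its heel, +y to its left as the robot sees it. With the asked gaps, from its origin, disc centre: y +105 mm; arch: y -105 mm; square jar: x +80 mm.
- disc: The black holder disc in the front row, round, 65 mm across, 14 mm thick, flat on top but for four small light marks; lies flat on the worktop. Origin: centre of its underside, z up.
- wax_ring: The wax ring: a low red round base 49 mm across whose solid rim, the place to grip, is 14 mm high, with a thin sprue and a tooth die standing at its centre, 49 mm high in all. Origin: centre of its underside, z up.
- arch: Thin white horseshoe arch without base block, in the front row, 60 (x) by 64 (y) by 22 mm high; grip it below 15 mm. Origin: centre of its outline, on the underside, z up. Closed front with the front teeth at -x, open end at +x; the legs lie at y = 13 to 32 mm either side, x = 0 to 30 mm: grip across y at about x = +10 mm.
- arch_front (a point): A point at the front teeth of the thin arch, 28 mm from the arch's origin along its -x, 10 mm above its underside.
- square_jar: The white ceramic jar with square sides, 36 by 36 mm, 40 mm high with its lid (the lid does not come off; grip the body below 30 mm). Origin: centre of its underside, sides along x and y.
- round_jar: Bystander: a round jar with an ochre lid, 39 mm across, 38 mm high, at the left. Leave it alone.
- bottle: Bystander: a closed round bottle, 39 mm across, 86 mm high, behind the work. Leave it alone.
Mind the look-alikes: they are no part of the job. Leave any yellow look-alike of the arch alone.

How it is judged:
By the outcome, as a careful person would: the job done as asked, in the order asked, and still so for the second after the job is handed in, with the robot touching nothing.
It also fails if it takes over 83 s, if anything falls off the work surface, if the arm or the gripper's body presses on something with over 40 N, if the wrist force passes 120 N, or if a joint passes its speed limit or range.

## Working session

There is one attempt and no reset: what is moved stays moved. The work goes in short steps, each a Python script; the robot and the scene stay as the last script left them, time stands still between calls to the robot, and variables do not carry over. Pictures are saved under pics/ and viewed, at most 14 in all, crops included, and the job is handed in when it is done.

```bash
mkdir -p pics; cat > h.py <<'E'
import numpy as np, cv2
from station import *
def save(n,f,crop=None,s=1):
    im,d=camera(n); a=im[:,:,::-1]
    cv2.imwrite('pics/'+f,a); np.savez('pics/'+f[:-4]+'.npz',im=im,d=d); return im,d
def world(n,d):
    ci=camera_info(n);K=np.array(ci["intrinsics"]);T=np.linalg.inv(np.array(ci["camera_from_world"]))
    r,c=np.mgrid[:d.shape[0],:d.shape[1]]
    P=np.stack([(c-K[0,2])/K[0,0]*d,(r-K[1,2])/K[1,1]*d,d],-1)
    return P@T[:3,:3].T+T[:3,3]
def ray(n,rc,z):
    ci=camera_info(n);K=np.array(ci["intrinsics"]);T=np.linalg.inv(np.array(ci["camera_from_world"]))
    v=T[:3,:3]@np.array([(rc[1]-K[0,2])/K[0,0],(rc[0]-K[1,2])/K[1,1],1]);o=T[:3,3]
    return o+v*(z-o[2])/v[2]
E
python3 - <<'E'
from h import *
np.set_printoptions(precision=3,suppress=True)
for n in("top","scene"):
    save(n,n+'0.png'); print(n,np.linalg.inv(np.array(camera_info(n)["camera_from_world"])))
    for t in("full_cast","disc","wax_ring","arch","arch_front","square_jar","round_jar","bottle"):
        for x in pinpoint(t,n)[:3]: print(t,round(x["score"],2),np.round(x["location"],1),ray(n,x["location"],.01 if t=="arch_front" else 0)[:2])
print(read_time_s(),read_eef_rot())
E
```

```text
top [[-0.002 -0.994  0.107  0.488]
 [-1.     0.003  0.015  0.242]
 [-0.016 -0.107 -0.994  0.974]
 [ 0.     0.     0.     1.   ]]
full_cast 0.64 [210.  315.4] [0.568 0.182]
disc 0.72 [273.6 299.5] [0.41  0.223]
wax_ring 0.78 [267.5 392.9] [ 0.425 -0.008]
wax_ring 0.52 [120.1 338.2] [0.801 0.121]
arch 0.58 [164.1 365.5] [0.685 0.054]
arch 0.57 [266.3 345.9] [0.428 0.108]
arch_front 0.93 [168.6 372.8] [0.671 0.037]
arch_front 0.69 [276.2 346.7] [0.404 0.108]
arch_front 0.15 [271.6 299.2] [0.416 0.224]
square_jar 0.62 [264.2 254.5] [0.433 0.335]
round_jar 0.66 [225.  195.3] [0.531 0.486]
bottle 0.6 [120.3 336. ] [0.801 0.127]
scene [[-0.616 -0.553  0.561  0.136]
 [-0.788  0.45  -0.421  0.592]
 [-0.02  -0.701 -0.713  0.641]
 [ 0.     0.     0.     1.   ]]
full_cast 0.68 [218.  305.8] [0.576 0.183]
full_cast 0.66 [159.1 266.5] [0.805 0.123]
disc 0.73 [270.3 339.4] [0.425 0.225]
disc 0.66 [219. 308.] [0.571 0.181]
wax_ring 0.74 [216.2 408.8] [ 0.433 -0.002]
arch 0.81 [169.3 312.6] [0.695 0.056]
arch 0.73 [239.4 375.8] [0.434 0.107]
arch_front 0.95 [165.9 324.8] [0.677 0.031]
arch_front 0.76 [247.6 389.9] [0.396 0.109]
arch_front 0.37 [159.3 268.8] [0.79  0.126]
square_jar 0.69 [299.7 297.5] [0.426 0.333]
round_jar 0.73 [303.  199.1] [0.537 0.483]
bottle 0.87 [159.9 265.5] [0.804 0.127]
0.9 [ 0.     0.992  0.126 -0.   ]
```

View pics/top0.png

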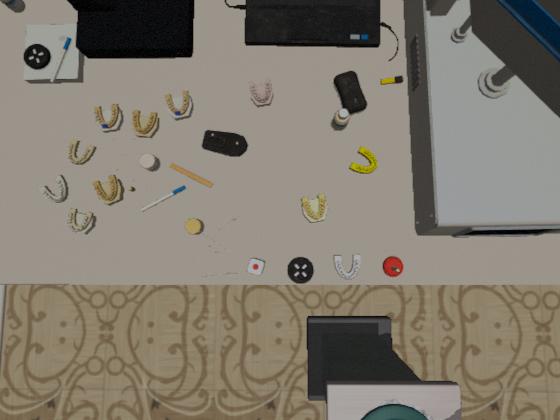

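View pics/scene0.png

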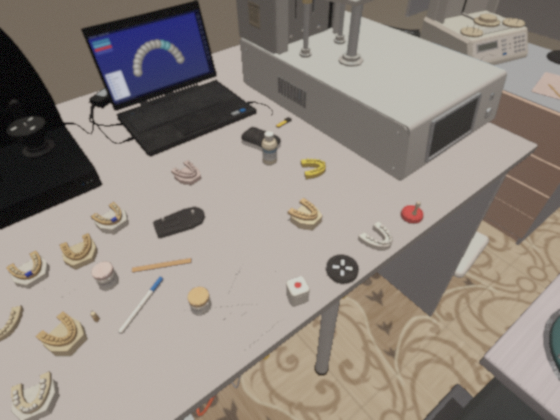

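The top view shows the front row: jar (266,256), disc (270,300), arch (267,347) and ring (267,393). The cast is at (208,315), with the yellow look-alike at (160,365) and the bottle at (118,342). Next I'll refine these from the depth data.

```bash
cat > fit.py <<'E'
from h import *
np.set_printoptions(precision=4,suppress=True)
def cloud(n,f,c,r=.055,zmin=.005,zmax=.1):
    d=np.load('pics/'+f)['d']; W=world(n,d); 
    m=(d>0)&(np.hypot(W[...,0]-c[0],W[...,1]-c[1])<r)
    t=m&(W[...,2]<.004); z0=np.median(W[t][:,2])
    return W[m&(W[...,2]-z0>zmin)&(W[...,2]<zmax)],z0
E
python3 - <<'E'
from fit import *
O=dict(cast=(.57,.182),disc=(.418,.225),ring=(.43,-.005),arch=(.43,.108),jar=(.43,.334))
for n in("top","scene"):
  for k,c in O.items():
    P,z0=cloud(n,n+'0.npz',c)
    r=cv2.minAreaRect((P[:,:2]*1000).astype(np.float32))
    print(n,k,len(P),'z0',z0,'zmax',P[:,2].max(),'mid',(P.min(0)+P.max(0))[:2]/2,'ext',np.ptp(P,0)[:2],'rect',np.array(r[0]),np.array(r[1]),round(r[2],1))
im=cv2.imread('pics/top0.png')[180:295,230:415]; a=cv2.resize(im,None,fx=4,fy=4,interpolation=cv2.INTER_CUBIC)
cv2.imwrite('pics/c.png',a)
E
```

```text
top cast 560 z0 2.3374017230737287e-05 zmax 0.03891233761386337 mid [0.571  0.1858] ext [0.0685 0.062 ] rect [570.2123 184.8277] [63.6838 61.0969] 11.2
top disc 561 z0 4.926063634058675e-06 zmax 0.020613024316153417 mid [0.4198 0.221 ] ext [0.0628 0.0616] rect [419.7495 221.0413] [61.4756 62.8728] 89.7
top ring 335 z0 7.485503293436224e-05 zmax 0.051308715867084964 mid [ 0.4288 -0.001 ] ext [0.0485 0.0565] rect [427.2638  -3.464 ] [48.8511 52.5152] 11.8
top arch 361 z0 0.00023832459390971117 zmax 0.024652562713664117 mid [0.4266 0.1018] ext [0.0588 0.0731] rect [426.5264 101.767 ] [58.8477 72.8856] 0.2
top jar 242 z0 9.342492011676917e-05 zmax 0.04402053665664418 mid [0.434  0.3471] ext [0.0734 0.0819] rect [429.9369 339.8284] [67.869  69.0433] 48.5
scene cast 712 z0 -0.001877487288961921 zmax 0.038812106692212245 mid [0.5744 0.188 ] ext [0.0955 0.0951] rect [570.7896 183.1366] [91.169  92.4592] 50.9
scene disc 794 z0 -0.00211794881029842 zmax 0.0176897972532416 mid [0.4274 0.2265] ext [0.0771 0.0942] rect [427.6666 226.6275] [94.8667 76.3182] 85.0
scene ring 367 z0 -0.0006650553449355501 zmax 0.05129606145446264 mid [ 0.4229 -0.0091] ext [0.0635 0.0587] rect [419.166   -6.2261] [70.2744 48.5078] 14.3
scene arch 497 z0 -0.0007672954196235038 zmax 0.024617684246611815 mid [0.4298 0.1083] ext [0.0599 0.0648] rect [429.2513 107.2847] [59.0612 64.5629] 2.3
scene jar 527 z0 0.00036789218661126277 zmax 0.042925953076449086 mid [0.4314 0.3307] ext [0.0405 0.041 ] rect [431.5657 330.2143] [36.2992 35.9536] 73.4
```

View pics/c.png

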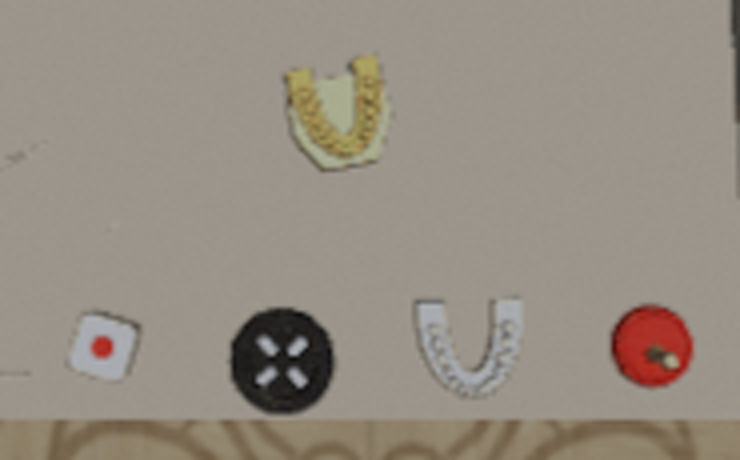

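Crop: cast heel tips at (298,70) and (366,58), so its yaw is about +10°. The arch front is at (473,398), with yaw near +2°. The jar is rotated about -17°, and the disc centre is at (282,360).

```bash
cat >> fit.py <<'E'
from scipy.spatial import cKDTree
def clean(P,rad=.0045,k=6):
    n=np.array([len(q) for q in cKDTree(P).query_ball_point(P,rad)]); return P[n>=k]
def sym(Q,c0,yaws,offs):
    """mirror line through c0 + off*n at yaw; returns best yaw,off"""
    t=cKDTree(Q); best=(9,)
    for a in yaws:
        n=np.array([-np.sin(a),np.cos(a)])
        for o in offs:
            s=(Q-c0)@n-o
            d=t.query(Q-2*s[:,None]*n)[0]
            v=np.minimum(d,.006).mean()
            if v<best[0]: best=(v,a,o)
    return best
def pose(n,f,c,r,yaw0,zmax=.06,zmin=.006,dy=np.radians(12)):
    P,_=cloud(n,f,c,r,zmin,zmax); P=clean(P,.0055,7); Q=P[:,:2]; c=np.array(c)
    v,a,o=sym(Q,c,yaw0+np.linspace(-dy,dy,49),np.linspace(-.008,.008,33))
    u=np.array([np.cos(a),np.sin(a)]);m=np.array([-u[1],u[0]])
    s=(Q-c)@u;w=(Q-c)@m
    lo,hi=s.min(),s.max()
    return dict(v=v,yaw=np.degrees(a),ctr=c+u*(lo+hi)/2+m*o,ext=(hi-lo,np.ptp(w)),wmid=(w.max()+w.min())/2-o)
E
python3 - <<'E'
from fit import *
for n in("top","scene"):
  f=n+'0.npz'
  for k,c,r,y in(("cast",(.571,.1845),.047,11),("arch",(.429,.107),.047,2),("jar",(.4316,.331),.032,-17),("ring",(.43,-.003),.032,0),("disc",(.42,.223),.04,0)):
    print(n,k,pose(n,f,c,r,np.radians(y)))
  im=np.load('pics/'+f)['im'].astype(int); d=np.load('pics/'+f)['d']; W=world(n,d)
  for k,c,h,cond in(("disc",(.42,.223),.014,im.max(2)<75),("ring",(.43,-.003),.011,(im[...,0]>110)&(im[...,1]<70))):
    m=cond&(np.hypot(W[...,0]-c[0],W[...,1]-c[1])<.05)
    rc=np.argwhere(m); hull=cv2.convexHull(rc.astype(np.float32)); (a,b),ax,_=cv2.fitEllipse(hull[:,0] if hull.ndim==3 else hull)
    print(n,k,len(rc),(a,b),ax,ray(n,(a,b),h))
E
```

```text
top cast {'v': np.float64(0.0011460145363634674), 'yaw': np.float64(10.499999999999998), 'ctr': array([0.5704, 0.1849]), 'ext': (np.float64(0.06373626148395317), np.float64(0.059700297315729046)), 'wmid': np.float64(-0.000364850750682804)}
top arch {'v': np.float64(0.0008622022261193983), 'yaw': np.float64(-1.1927080055488188e-15), 'ctr': array([0.4272, 0.106 ]), 'ext': (np.float64(0.05762151596413684), np.float64(0.061398504650273966)), 'wmid': np.float64(9.884711522815861e-05)}
top jar {'v': np.float64(0.0009533445593929014), 'yaw': np.float64(-13.500000000000004), 'ctr': array([0.4297, 0.3289]), 'ext': (np.float64(0.03626458784856695), np.float64(0.03545922463611383)), 'wmid': np.float64(-0.00028129025860639846)}
top ring {'v': np.float64(0.0009007697799609091), 'yaw': np.float64(0.0), 'ctr': array([ 0.428 , -0.0055]), 'ext': (np.float64(0.04597267302907587), np.float64(0.04754307060597665)), 'wmid': np.float64(1.7395990715188617e-05)}
top disc {'v': np.float64(0.00040688929088074583), 'yaw': np.float64(0.0), 'ctr': array([0.4198, 0.221 ]), 'ext': (np.float64(0.06284104950777408),
[... 1046 characters left out ...]
 {'v': np.float64(0.0012385856151912592), 'yaw': np.float64(0.9999999999999998), 'ctr': array([0.43, 0.  ]), 'ext': (np.float64(0.06329659768461596), np.float64(0.0538330590839392)), 'wmid': np.float64(0.0007715032166574383)}
scene disc {'v': np.float64(0.0009931545052563329), 'yaw': np.float64(-1.0000000000000013), 'ctr': array([0.4206, 0.2255]), 'ext': (np.float64(0.07167757210635174), np.float64(0.07711292672579934)), 'wmid': np.float64(-0.0013472131435816898)}
scene disc 375 (269.13433837890625, 341.9326171875) (26.140623092651367, 29.84455108642578) [0.4176 0.2268 0.014 ]
scene ring 30 (216.0002899169922, 410.5650329589844) (10.491771697998047, 17.914840698242188) [0.4262 0.0047 0.011 ]
```

```bash
cat >> h.py <<'E'
def q(yaw): a=np.radians(yaw)/2; return [0.,float(np.cos(a)),float(np.sin(a)),0.]
def st(s=''): print(s,'t',round(read_time_s(),2),'tcp',np.round(read_eef_pos(),4),'F',np.round(read_contact_force(),1),'gap',round(read_finger_gap(),4),'grip',round(read_grip_force(),1))
E
python3 - <<'E'
from h import *
d=np.load('pics/top0.npz')['d']; W=world("top",d); m=(W[...,0]>.4)&(W[...,0]<.95)&(W[...,1]<-.05)&(d>0)
for x in np.arange(.4,.95,.05):
    k=m&(abs(W[...,0]-x)<.025); print(round(x,2),[ (round(y,2),round(float(np.nanmax(W[...,2][k&(abs(W[...,1]-y)<.025)],initial=-1)),2)) for y in(-.075,-.125,-.2,-.3)])
st()
try:
    movep([.29,-.32,.25],q(-40)); st('a')
    movep([.42,.05,.2],q(0)); st('b')
    Q=q(10.5); movep([.4195,.2225,.06],Q); st('c')
    for z in(.012,.004,0,-.004,-.007):
        movel([.4195,.2225,z],Q,rate=.1 if z>.01 else .03); st(z)
        if np.linalg.norm(read_contact_force())>5: break
except MotionError as e: print(e)
E
```

```text
0.4 [(-0.07, 0.0), (-0.12, 0.0), (-0.2, 0.0), (-0.3, 0.01)]
0.45 [(-0.07, 0.01), (-0.12, 0.01), (-0.2, 0.0), (-0.3, 0.0)]
0.5 [(-0.07, 0.16), (-0.12, 0.16), (-0.2, 0.16), (-0.3, 0.16)]
0.55 [(-0.07, 0.17), (-0.12, 0.17), (-0.2, 0.17), (-0.3, 0.17)]
0.6 [(-0.07, 0.17), (-0.12, 0.17), (-0.2, 0.17), (-0.3, 0.17)]
0.65 [(-0.07, 0.17), (-0.12, 0.17), (-0.2, 0.17), (-0.3, 0.17)]
0.7 [(-0.07, 0.17), (-0.12, 0.45), (-0.2, 0.17), (-0.3, 0.17)]
0.75 [(-0.07, 0.52), (-0.12, 0.5), (-0.2, 0.17), (-0.3, 0.17)]
0.8 [(-0.07, 0.53), (-0.12, 0.17), (-0.2, 0.25), (-0.3, 0.17)]
0.85 [(-0.07, 0.17), (-0.12, 0.17), (-0.2, 0.24), (-0.3, -1.0)]
0.9 [(-0.07, 0.17), (-0.12, 0.19), (-0.2, 0.17), (-0.3, -1.0)]
 t 0.9 tcp [ 0.1625 -0.6293  0.1948] F [ 0.2  0.2 -0.2] gap 0.0856 grip 0.0
a t 2.21 tcp [ 0.29   -0.3207  0.2502] F [ 0.6 -0.1  0.4] gap 0.0854 grip 0.0
b t 3.67 tcp [0.4203 0.0486 0.2   ] F [-0.6 -0.3  1. ] gap 0.0854 grip 0.0
c t 4.57 tcp [0.4205 0.2211 0.0604] F [ 1.   0.7 -0.1] gap 0.0851 grip 0.0
0.012 t 5.2 tcp [0.4198 0.2225 0.0123] F [ 0.1 -1.1 -0.5] gap 0.0854 grip 0.0
0.004 t 5.62 tcp [0.4194 0.2225 0.0039] F [ 0.3 -0.  -0.2] gap 0.0851 grip 0.0
0 t 5.9 tcp [ 4.193e-01  2.224e-01 -2.000e-04] F [ 0.5  0.2 -0.7] gap 0.0852 grip 0.0
-0.004 t 6.18 tcp [ 0.4193  0.2224 -0.0042] F [ 0.  -0.3  0.8] gap 0.0853 grip 0.0
-0.007 t 6.43 tcp [ 0.4193  0.2224 -0.0072] F [-0.3 -1.1  0.3] gap 0.0855 grip 0.0
```

```bash
python3 - <<'E'
from fit import *
Q=q(10.5)
movel([.4195,.2225,-.004],Q,rate=.05); grab(40); st('grip')
movel([.4195,.2225,.03],Q); st('lift')
movel([.5519,.2892,.03],Q,rate=.2); movel([.5519,.2892,-.0035],Q,rate=.08); st('down')
ungrasp(); movel([.5519,.2892,.1],Q,rate=.25)
movep([.40,.10,.2],q(0)); st('clear')
save("top","top1.png")
im,d=save("scene","scene1.png")
n='top';f='top1.npz'
print('disc',pose(n,f,(.551,.288),.04,0)); print('cast',pose(n,f,(.571,.1845),.047,np.radians(11)));print('arch',pose(n,f,(.429,.107),.047,0))
E
```

```text
grip t 7.45 tcp [ 0.4195  0.2225 -0.004 ] F [-0.4 -0.  -0.3] gap 0.0 grip 0.0
lift t 7.83 tcp [0.42   0.2225 0.0304] F [-0.2 -0.3 -0.6] gap -0.0003 grip 0.0
down t 9.28 tcp [ 0.5516  0.2892 -0.004 ] F [ 0.  -0.2  0.2] gap -0.0 grip 0.0
clear t 11.66 tcp [0.4006 0.1006 0.1998] F [ 0.2 -0.1  0. ] gap 0.0856 grip 0.0fit.py:19: RuntimeWarning: Mean of empty slice.
  v=np.minimum(d,.006).mean()
  ret = ret.dtype.type(ret / rcount)
Traceback (most recent call last):
  File "fit.py", line 24, in pose
    v,a,o=sym(Q,c,yaw0+np.linspace(-dy,dy,49),np.linspace(-.008,.008,33))
    ^^^^^
ValueError: not enough values to unpack (expected 3, got 1)
```

View pics/top1.png

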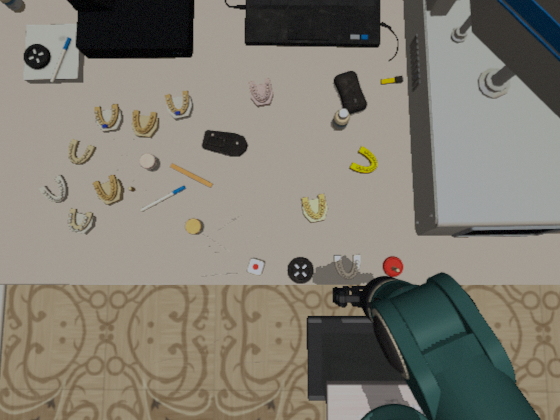

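The gripper shut completely and the disc still sits at (270,300), so the fingers must have passed over it. I'll check the tool in the scene view.

```bash
python3 - <<'E'
from h import *
im=cv2.imread('pics/scene1.png')
ci=camera_info("scene");K=np.array(ci["intrinsics"]);T=np.array(ci["camera_from_world"])
for p in([.4006,.1006,.1998],[.4,.1,.27],[.4006,.143,.1998],[.4006,.058,.1998]):
    c=T[:3,:3]@p+T[:3,3];u=K@c;u=u[:2]/u[2];print(p,u);cv2.circle(im,(int(u[0]),int(u[1])),2,(0,0,255),-1)
cv2.imwrite('pics/s1.png',cv2.resize(im[60:360,220:560],None,fx=2,fy=2))
E
```

```text
[0.4006, 0.1006, 0.1998] [411.63023387 174.93860929]
[0.4, 0.1, 0.27] [422.13960876 141.65671089]
[0.4006, 0.143, 0.1998] [395.55464307 185.30591657]
[0.4006, 0.058, 0.1998] [426.94199834 165.06390116]
```

View pics/s1.png

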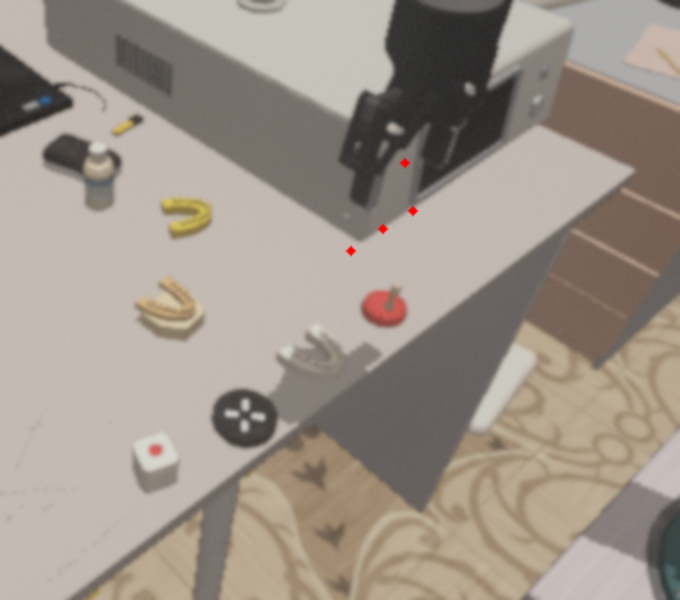

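```bash
python3 - <<'E'
from fit import *
def tip(f):
    for n in("scene","top"):
        d=np.load(f'pics/{n}{f}.npz')['d'];im=np.load(f'pics/{n}{f}.npz')['im'];W=world(n,d)
        m=(d>0)&(np.hypot(W[...,0]-.4,W[...,1]-.1)<.09)&(W[...,2]>.1)&(W[...,2]<.33)&(im.max(2)<90)
        P=clean(W[m],.008,5); print(n,f,len(P),'zmin',np.sort(P[:,2])[[0,5,20]])
        for z in np.arange(.18,.32,.02):
            k=P[abs(P[:,2]-z)<.01]
            if len(k): print(round(z,2),len(k),'x',k[:,0].min(),k[:,0].max(),'y',k[:,1].min(),k[:,1].max())
tip(1)
grab(40); save("scene","scene2.png"); save("top","top2.png"); st(); tip(2); print(read_joint_positions(),read_eef_rot())
E
```

```text
scene 1 1428 zmin [0.2503 0.2509 0.2539]
0.26 205 x 0.3895863968268345 0.4128618058696844 y 0.050698439322606426 0.15834766720445087
0.28 256 x 0.38963642517404357 0.412431724513939 y 0.04679636368686646 0.1584569615817446
0.3 386 x 0.38484637235758495 0.4140581169542125 y 0.025528171050275272 0.1757863666995078
0.32 581 x 0.3824574185242049 0.4133500432024876 y 0.027455454911386568 0.17454860875554706
top 1 225 zmin [0.2644 0.2942 0.3025]
0.26 2 x 0.40914977203875896 0.4096544467228156 y 0.14370658771468675 0.14846047605131707
0.28 2 x 0.40980441632865655 0.4099132773239524 y 0.14567248263275406 0.14758239130190914
0.3 64 x 0.38737529412387695 0.4118275358494616 y 0.143994011020794 0.17301261334919021
0.32 157 x 0.3816220823590751 0.416021164355973 y 0.12380606822828721 0.17211361563031058
 t 12.62 tcp [0.4 0.1 0.2] F [ 0.3  0.5 -0.1] gap -0.0002 grip 0.0
scene 2 1217 zmin [0.241  0.2451 0.2484]
0.24 30 x 0.39008311297308407 0.4055996180248115 y 0.09893101914171026 0.11347034443238924
0.26 130 x 0.3889850274167807 0.406851330395499 y 0.09558536969248005 0.11521674214441446
0.28 163 x 0.38664823795514364 0.41092577564309946 y 0.065609435985721 0.1342518654675503
0.3 356 x 0.38315723983757877 0.4116145871962149 y 0.050802662742964966 0.150489321006534
0.32 538 x 0.38275985886752795 0.4119281162104935 y 0.042314027046236324 0.16192739383309485
top 2 160 zmin [0.2855 0.2887 0.3002]
0.28 7 x 0.4099653221627614 0.41163083763724734 y 0.12219260185786425 0.1325833146056688
0.3 34 x 0.4026462828238558 0.4103422764691468 y 0.12126287987396514 0.14345144951806205
0.32 119 x 0.38595892886021815 0.4114031818824884 y 0.1345516540657314 0.16046663873069536
[ 0.3639  0.1124 -0.7199  2.105   0.0908  0.9539 -1.9764] [ 0.  1. -0.  0.]
```

The depth data shows the shut fingertips about 41 mm above the reported TCP, while xy agrees. I'll measure that offset with a guarded touch on bare table.

```bash
python3 - <<'E'
from h import *
p=[.50,.08]; Q=q(0)
movep([*p,.05],Q); movel([*p,-.028],Q,rate=.15); f0=read_contact_force()[2]
z=-.028
while z>-.046:
    z-=.0015; movel([*p,z],Q,rate=.03); f=read_contact_force()[2]
    if abs(f-f0)>4: break
st(round(z,4)); print(f0,f)
movel([*p,z+.01],Q,rate=.1); st()
E
```

```text
-0.037 t 15.55 tcp [ 0.5002  0.0801 -0.0364] F [-1.2 -1.1  5.9] gap -0.0 grip 3.5
0.41033621838940637 5.863487533308149
 t 15.8 tcp [ 0.5006  0.0801 -0.0266] F [0.2 0.2 0.7] gap -0.0002 grip 0.0
```

```bash
cat >> h.py <<'E'
OFF=-.036   # reported TCP z when shut fingertips touch the table
CAST=np.array([.5712,.185]);YAW=10.5
def tgt(x,y):
    a=np.radians(YAW); return CAST+np.array([x*np.cos(a)-y*np.sin(a),x*np.sin(a)+y*np.cos(a)])
def at(p,z): return [float(p[0]),float(p[1]),z]
def pick(p,yaw,z,N=40,lift=.03):
    Q=q(yaw); movep(at(p,.03),Q); movel(at(p,z),Q,rate=.12); grab(N); st('grip')
    movel(at(p,z+lift),Q,rate=.15); st('lift')
def place(p,yaw,z,lift=.03,up=.06):
    Q=q(yaw); movel(at(p,z+lift),Q,rate=.2); movel(at(p,z),Q,rate=.07); st('down')
    ungrasp(); movel(at(p,z+up),Q,rate=.2)
E
python3 - <<'E'
from fit import *
ungrasp()
pick((.421,.2215),10.5,-.0395)
if read_finger_gap()>.05:
    print(tgt(0,.105)); place(tgt(0,.105),10.5,-.039)
    movep([.40,.0,.2],q(0)); st('clear')
    save("top","top3.png"); n='top';f='top3.npz'
    for k,c,r,y in(("cast",(.571,.1845),.047,11),("arch",(.429,.107),.047,2),("disc",tgt(0,.105),.04,0)):
        print(k,pose(n,f,c,r,np.radians(y)))
    from station import pinpoint
    for x in pinpoint("arch_front","top")[:3]: print(x,ray("top",x["location"],.01))
E
```

```text
grip t 18.42 tcp [ 0.4217  0.222  -0.0382] F [-1.5 -0.9  6.9] gap 0.0604 grip 41.6
lift t 18.77 tcp [ 0.4217  0.2214 -0.009 ] F [ 0.1 -0.4 -1.5] gap 0.0604 grip 43.9
[0.5521 0.2882]
down t 20.23 tcp [ 0.5515  0.2873 -0.0384] F [-4.  -2.7 13.2] gap 0.0602 grip 45.8
clear t 22.44 tcp [0.4004 0.0005 0.1998] F [ 0.8  0.8 -0.6] gap 0.0855 grip 0.0
cast {'v': np.float64(0.0011082910121454903), 'yaw': np.float64(10.499999999999998), 'ctr': array([0.5704, 0.1844]), 'ext': (np.float64(0.06290075964734516), np.float64(0.059170799673049626)), 'wmid': np.float64(5.883441275191144e-05)}
arch {'v': np.float64(0.0009147912964034672), 'yaw': np.float64(-1.1927080055488188e-15), 'ctr': array([0.4273, 0.106 ]), 'ext': (np.float64(0.057346796270779876), np.float64(0.06170415934522305)), 'wmid': np.float64(-0.00010416549311402599)}
disc {'v': np.float64(0.0004883644228331974), 'yaw': np.float64(0.0), 'ctr': array([0.5487, 0.2862]), 'ext': (np.float64(0.06228108100037333), np.float64(0.06223873061407886)), 'wmid': np.float64(-0.0011962387323577756)}
{'location': [278.8, 345.4], 'score': 0.86} [0.3981 0.1113 0.01  ]
{'location': [171.3, 371.1], 'score': 0.59} [0.6646 0.0419 0.01  ]
```

The disc was moved, but it sits about 3 mm off along the cast's x. I'll recentre it with a cross grip, then move the arch.

```bash
python3 - <<'E'
from fit import *
p=tgt(0,.105); b=tgt(0,.104); 
Q=None
for y in(-79.5,100.5):
    if solve_ik(at(p,.05),q(y)) is not None: Q=q(y);print(y);break
movep(at(b,.03),Q); movel(at(b,-.0365),Q,rate=.12); grab(40); st('grip')
movel(at(b,-.0345),Q,rate=.05); movel(at(p,-.0345),Q,rate=.03); movel(at(p,-.036),Q,rate=.05); st()
ungrasp(); movel(at(p,.03),Q,rate=.25)
pick((.4385,.106),0,-.036,30)
st()
if read_finger_gap()>.04:
    place(tgt(.010,-.105),YAW,-.0355)
    movep([.40,.0,.2],q(0)); st('clear')
    save("top","top4.png"); n='top';f='top4.npz'
    for k,c,r,y in(("cast",(.571,.1845),.047,11),("arch",tgt(0,-.105),.047,11),("disc",p,.04,0)):
        print(k,pose(n,f,c,r,np.radians(y)))
    im=cv2.imread('pics/top4.png')[150:290,230:415]; cv2.imwrite('pics/c4.png',cv2.resize(im,None,fx=4,fy=4))
E
```

```text
-79.5
grip t 25.57 tcp [ 0.5526  0.2876 -0.0351] F [-1.5 -0.4  5.6] gap 0.0607 grip 42.4
 t 26.32 tcp [ 0.5521  0.2884 -0.0351] F [-3.5 -0.1  7.2] gap 0.0603 grip 44.3
grip t 29.48 tcp [ 0.4392  0.1063 -0.0348] F [-1.5 -1.1  7.7] gap 0.0608 grip 30.5
lift t 29.82 tcp [ 0.4391  0.1067 -0.0054] F [-0.1  0.1 -0.3] gap 0.0606 grip 32.4
 t 29.82 tcp [ 0.4391  0.1067 -0.0054] F [-0.1  0.1 -0.3] gap 0.0606 grip 32.4
down t 31.37 tcp [ 0.5989  0.084  -0.0356] F [-4.5  0.5  8. ] gap 0.0604 grip 35.9
clear t 33.27 tcp [0.4006 0.0005 0.1999] F [ 0.8 -0.4  0.4] gap 0.0851 grip 0.0
cast {'v': np.float64(0.0010625546236923702), 'yaw': np.float64(10.499999999999998), 'ctr': array([0.5706, 0.1849]), 'ext': (np.float64(0.06350874030104142), np.float64(0.05721313460800255)), 'wmid': np.float64(-5.515555260632299e-05)}
arch {'v': np.float64(0.001184093927840137), 'yaw': np.float64(12.0), 'ctr': array([0.5874, 0.0811]), 'ext': (np.float64(0.05689015211943055), np.float64(0.06382366399849024)), 'wmid': np.float64(-0.001158632308325299)}
disc {'v': np.float64(0.00039533257762007284), 'yaw': np.float64(0.0), 'ctr': array([0.5511, 0.2862]), 'ext': (np.float64(0.06222424935958393), np.float64(0.062381275807447956)), 'wmid': np.float64(0.0013281101879596118)}
```

View pics/c4.png

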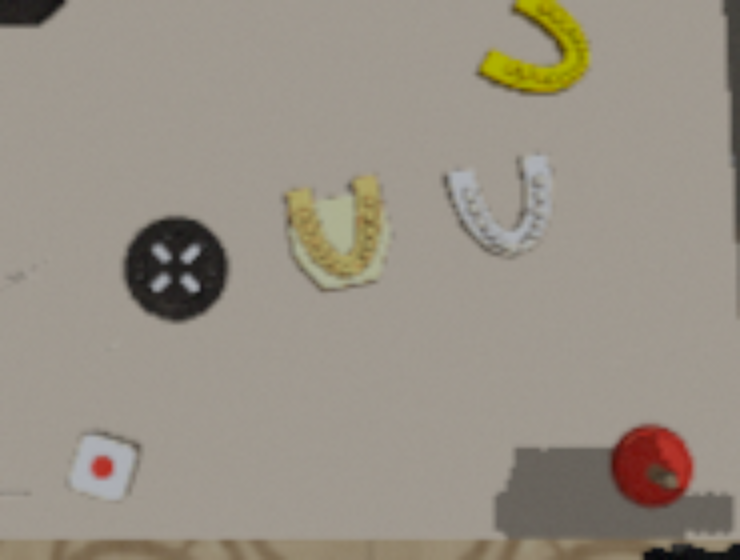

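Crop: disc at (176,268), cast (338,235), arch (503,205) pointing the same way, ring at (652,465), jar at (103,465). All good so far; next the ring, then the jar.

```bash
python3 - <<'E'
from fit import *
pick((.4293,-.005),0,-.0345,30,lift=.055)
if read_finger_gap()>.035:
    place((.552,.287),0,-.0345+.0155,lift=.04,up=.08)
    pick((.4312,.3292),-14.5,-.030,40,lift=.09)
    st()
    if read_finger_gap()>.025:
        place(tgt(.080,0),YAW,-.029,lift=.09,up=.1)
        movep([.42,.05,.2],q(0)); st('clear')
save("top","top5.png"); save("scene","scene5.png"); n='top';f='top5.npz'
for k,c,r,y in(("cast",(.571,.1845),.047,11),("arch",tgt(0,-.105),.047,11),("disc",tgt(0,.105),.04,0),("jar",tgt(.08,0),.032,11)):
    print(k,pose(n,f,c,r,np.radians(y)))
im=np.load('pics/top5.npz')['im'].astype(int)
rc=np.argwhere((im[...,0]>110)&(im[...,1]<70)&(np.arange(420)[:,None]>180)&(abs(np.arange(560)-275)<25))
h=cv2.convexHull(rc.astype(np.float32))[:,0]; e=cv2.fitEllipse(h); print('ring',e,ray('top',e[0],.024))
a=cv2.imread('pics/top5.png')[150:290,230:415];b=cv2.imread('pics/scene5.png')[130:290,240:425]
cv2.imwrite('pics/c5.png',np.vstack([cv2.resize(a,(555,290)),cv2.resize(b,(555,300))]))
E
```

```text
grip t 35.2 tcp [ 0.4298 -0.0049 -0.0337] F [-1.5  0.  10. ] gap 0.0459 grip 29.3
lift t 35.72 tcp [ 0.4293 -0.0045  0.0204] F [-0.2  0.4  0.4] gap 0.045 grip 30.6
down t 38.17 tcp [ 0.5508  0.2866 -0.0191] F [-4.9 -1.4  8.4] gap 0.0449 grip 31.7
grip t 40.98 tcp [ 0.4315  0.3297 -0.0294] F [-1.4 -0.2  5.9] gap 0.0342 grip 40.3
lift t 41.73 tcp [0.4304 0.3291 0.0594] F [ 0.7  0.8 -0.8] gap 0.0342 grip 39.7
 t 41.73 tcp [0.4304 0.3291 0.0594] F [ 0.7  0.8 -0.8] gap 0.0342 grip 39.7
down t 44.58 tcp [ 0.6503  0.1997 -0.0285] F [ 0.9 -0.8 -1.7] gap 0.0344 grip 39.7
clear t 46.94 tcp [0.4209 0.0506 0.2002] F [ 0.3 -1.6  0.1] gap 0.0851 grip 0.0
cast {'v': np.float64(0.001143088039515746), 'yaw': np.float64(9.999999999999998), 'ctr': array([0.5705, 0.1849]), 'ext': (np.float64(0.06271947301979912), np.float64(0.05995376443924758)), 'wmid': np.float64(-7.390820225002676e-05)}
arch {'v': np.float64(0.0011934264755781411), 'yaw': np.float64(8.999999999999998), 'ctr': array([0.5872, 0.0818]), 'ext': (np.float64(0.05837748421403144), np.float64(0.0639012951171933)), 'wmid': np.float64(-0.0001382616752166263)}
disc {'v': np.float64(0.0006637177957313627), 'yaw': np.float64(0.0), 'ctr': array([0.5499, 0.2857]), 'ext': (np.float64(0.05989805057243358), np.float64(0.05987510400448265)), 'wmid': np.float64(0.0005971694973956037)}
jar {'v': np.float64(0.0006297302588350069), 'yaw': np.float64(-0.5000000000000007), 'ctr': array([0.6473, 0.1971]), 'ext': (np.float64(0.037568873290109106), np.float64(0.03690952545634392)), 'wmid': np.float64(0.001216936392203688)}
ring ((216.53457641601562, 273.7947998046875), (19.10956573486328, 19.76112174987793), 12.599205017089844) [0.5503 0.2863 0.024 ]
```

View pics/c5.png

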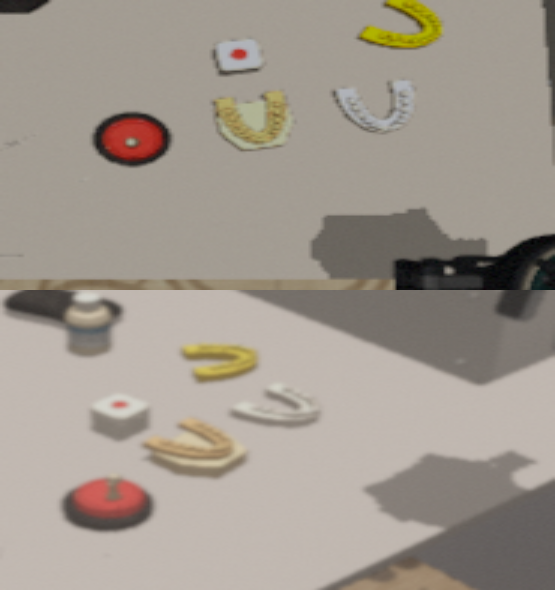

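The ring stands centred on the disc, and the jar is behind the heel at (238,55). I'll check the jar's yaw and gap from the saved data.

```bash
python3 - <<'E'
from fit import *
for n in("top","scene"):
    P,_=cloud(n,n+'5.npz',(.648,.198),.036,.006,.06);P=clean(P,.0055,7)
    for zm in(.006,.03):
        k=P[P[:,2]>zm]; r=cv2.minAreaRect((k[:,:2]*1000).astype(np.float32)); print(n,zm,len(k),r)
a=np.radians(10.5);u=np.array([np.cos(a),np.sin(a)]);m=np.array([-u[1],u[0]])
def st2(c,r,z=.006):
    P,_=cloud('top','top5.npz',c,r,z,.07);P=clean(P,.0055,7)[:,:2]-np.array([.5705,.1849]); s=P@u*1e3;w=P@m*1e3
    return [np.percentile(v,[0,2,98,100]).round(1) for v in(s,w)]
for k,c,r in(("cast",(.5705,.1849),.047),("jar",(.648,.198),.036),("arch",(.587,.082),.047),("disc",(.5505,.2865),.042)): print(k,st2(c,r))
E
```

```text
top 0.006 197 ((647.5255126953125, 198.1693572998047), (35.57481002807617, 35.20125198364258), 8.508434295654297)
top 0.03 197 ((647.5255126953125, 198.1693572998047), (35.57481002807617, 35.20125198364258), 8.508434295654297)
scene 0.006 323 ((648.8445434570312, 200.10958862304688), (34.25114059448242, 36.11361312866211), 6.517744064331055)
scene 0.03 192 ((648.9561767578125, 200.01416015625), (34.183631896972656, 36.144798278808594), 5.731995105743408)
cast [array([-31.5, -29.6,  28.1,  31.1]), array([-30. , -26.5,  27.3,  29.9])]
jar [array([60.7, 61.9, 95.1, 96.1]), array([-19. , -18. ,  15.8,  16.9])]
arch [array([-31.7, -28.5,  24.8,  26.3]), array([-137.2, -135.2,  -76.1,  -73.2])]
disc [array([-33. , -30.2,  26.4,  28.7]), array([ 72.3,  74.9, 131.7, 135.1])]
```

```bash
python3 -c "
from station import *
print(finish_job(), read_time_s())"
```

```text
the job is handed in; nothing more can be done
the job is handed in; nothing more can be done
```

I handed the job in at about 47 s of the 83 s limit: the disc (with the wax ring upright on its centre), the arch and the square jar each measure within about 3 mm of target, and I left the cast, round jar and bottle alone.

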